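# Lay up a boiled-egg breakfast for two

### The arm

A 6-joint arm with a two-finger parallel gripper is mounted at the origin on a cart in front of the work surface, level with it; the furniture and walls round the work are solid. World frame = base frame: x ahead of the robot, y to its left, z up, the work surface at z = 0. Lengths are in m, angles in rad, forces in N, time in s.
With the tool pointing down it reaches from about 0.15 to 0.775 m from the base axis. Payload 6.1 kg.
Tool frame: the origin (TCP) lies on the centre line of the jaws, within the pads' length; the fingertips stand 17 mm ahead of it and the grasp point (between the pads) lies 2 mm behind it; z points along the fingers, y is the line along which they close (so a half turn about z gives the same grasp; the last joint's range is limited). The gripper opens to 85 mm and grips with 20 to 120 N. Pads are 22 mm wide; open, the fingers measure 114 mm over their backs; the gripper's body (76 mm by 85 mm) begins 54 mm behind the grasp point. The pads swing forward as they close: fully open they stand 13 mm farther back than shut.
Start: joints at [1.164, 0.126, -0.04, 1.405, 0, 1.571], TCP at [0.208, 0.482, 0.248] pointing down, gripper open.
Joint ranges: [-2.72, 2.72], [-0.95, 1.95], [-1.27, 1.35], [-1.78, 2.02], [-1.46, 1.47], [-3.14, 3.14]. Speed limits (rad/s): [2.39, 2.39, 3.01, 3.14, 3.14, 3.14].

### API

Orientations are given as a 3x3 rotation matrix whose columns are the frame's x, y, z axes.
In Python, from plant import robot, viewer gives the robot as it stands.
- The arm moves only by the shell command python3 -m jog 'ROWS' [FORCE]. ROWS is a JSON object with one list for each field, all of the same length, 1 to 8, a row being the entries at one place: dx, dy, dz (the shift in m), ax, ay, az (a rotation vector in rad), jaw (the finger opening in m); each row shifts and turns the commanded pose from where the row before left it, along the tool's axes as they then stand; what a row does not reach is not made up. A row lasts 1/12 s, in which the tool goes at most 0.0417 m and 0.125 rad, less where a joint would pass 70% of its speed; a pose out of reach is approached as far as the arm can. The fingers move at their own pace and stop on an object; FORCE is the grip in N (left out, the last holds). Time passes only in rows, so rows that do not move let the fingers close. It prints the time, the measured TCP pose, the force, the opening and the grip force at its end. Input that does not fit is refused with a message, and nothing moves.
- robot.sense(): the state, without advancing time (a new reading comes with each control period).
- viewer.camera(name): name is "side" or "top"; returns the picture (384x512x3 uint8, red, green, blue); there is no depth.
- viewer.camera_info(name): a dict with "intrinsics" (3x3 intrinsics, pixels), "D" ([k1, k2, p1, p2, k3] as OpenCV has them; the pictures are not rectified), "world_to_cam" (4x4, takes a point from world to camera coordinates). Camera axes: x right, y down, z forward; pixel columns grow to the right and rows downward; lengths in m; the calibration is good to about 2 mm. A picture is of the moment at which its call begins. camera_info takes no time and is no camera call.
- robot.close_job(): hands the job in; it is judged then, once.
The state is a dict: "time_s": time; "joints": joint angles; "qd": joint speeds; "joint_torque": joint torques, N m; "ee_pos": TCP position; "ee_rot": TCP orientation; "ft_force": force on the tool from outside, world axes, zero at the start; "torque": the same for the moment, N m; "grip_width": finger opening in m; "grip_force": force on a finger pad.
Only numpy, scipy, OpenCV 4.12 (cv2) and the standard library are available. Lean on these libraries where they do the work, as an engineer would, in place of code of your own. Each camera call takes 0.05 s, during which the arm holds its last target. There are 200 camera calls.

### The job

Lay up for a boiled-egg breakfast: pick the breakfast things out of the clutter and stand one egg cup in the middle of each of the two white saucers, stand the salt shaker in the middle of the round wooden coaster, and lay the butter knife centred and lengthwise on the oblong wooden board. Leave the corked ink bottle and the cotton reel where they stand.

Things in the scene. Friction and masses are not known exactly. Their poses are not given: they have to be found in the camera images.
- egg_cup_1: Cream pottery egg cup (one of two alike) standing upright: round goblet 60 mm tall, bowl 49 mm across at the top, foot 40 mm across; though the stem is waisted, its solid shape tapers straight from foot to bowl; about 60 g. Pinch the bowl from above, its widest part is the upper 20 mm. Origin at the centre of its underside, z up; yaw has no meaning (round).
- egg_cup_2: Cream pottery egg cup (one of two alike) standing upright: round goblet 60 mm tall, bowl 49 mm across at the top, foot 40 mm across; though the stem is waisted, its solid shape tapers straight from foot to bowl; about 60 g. Pinch the bowl from above, its widest part is the upper 20 mm. Origin at the centre of its underside, z up; yaw has no meaning (round).
- salt_shaker: Pale glass salt shaker with a narrower grey tin cap, standing upright: 74 mm tall, body 42 mm across up to 56 mm high, cap 32 mm across above that; about 90 g. Origin at the centre of its underside, z up; round.
- butter_knife: Butter knife lying flat, 142 mm long along its x axis, 45 g: straight-sided dark wooden handle 85 mm long, 16 mm wide, 12 mm high with three brass rivets (its -x end, from x = -70 to +15 mm), then a thin blunt steel blade 18 mm wide with a round tip (at +x). Origin on the underside, at the middle of its length and width. Pinch the handle across y about 15 mm to -x of the origin, near its balance.
- saucer_1: White saucer (one of two alike), fixed to the worktop: round plate 90 mm across and 12 mm tall at the rim, inner floor 5 mm above the worktop, flat over the middle 56 mm and rising gently to the rim. Origin at the centre of its underside, z up; round.
- saucer_2: White saucer (one of two alike), fixed to the worktop: round plate 90 mm across and 12 mm tall at the rim, inner floor 5 mm above the worktop, flat over the middle 56 mm and rising gently to the rim. Origin at the centre of its underside, z up; round.
- coaster: Small round dark-wood coaster with a cork disc let into its top, fixed to the worktop: 72 mm across, 8 mm thick. Origin at the centre of its underside, z up; its top is at z = 8 mm.
- knife_board: Flat oblong wooden board, fixed to the worktop: 150 mm (along its x axis) by 60 mm by 8 mm thick, no rim. Origin at the centre of its underside, z up; its top is at z = 8 mm.
- ink_bottle: Small blue-grey glass bottle with a cork in its neck, standing: 48 mm across, 66 mm tall. Origin at the centre of its underside. A bystander: it stays where it stands.
- cotton_reel: Wooden cotton reel wound with red thread, standing: 34 mm across, 44 mm tall. Origin at the centre of its underside. A bystander: it stays where it stands.
Not all that is in view belongs to the job. What is shaped like the saucer_1 but red is not meant.

How it is judged:
By the outcome, as a careful person would: the job done as asked, in the order asked, and still so for the second after the job is handed in, with the robot touching nothing.
It also fails if it takes over 109 s, if anything falls off the work surface, if the arm or the gripper's body presses on something with over 40 N, if the wrist force passes 120 N, or if a joint passes its speed limit or range.

## Working session

There is one attempt and no reset: what is moved stays moved. The work goes in short steps, Python scripts to look and compute and a shell command to move; the robot and the scene stay as the last step left them, time stands still between calls to the robot, and variables do not carry over. Pictures are saved under pics/ and viewed, at most 16 in all, crops included, and the job is handed in when it is done.

```bash
mkdir -p pics; python3 - <<'E'
from plant import robot, viewer
import cv2
for n in("top","side"):
    im=viewer.camera(n); cv2.imwrite(f"pics/{n}0.png",im[:,:,::-1])
    i=viewer.camera_info(n); print(n,i)
s=robot.sense(); print(s["time_s"],s["ee_pos"],s["ee_rot"],s["grip_width"])
E
```

```text
top {'intrinsics': array([[347.69720864,   0.        , 255.28731975],
       [  0.        , 347.69720864, 191.24326698],
       [  0.        ,   0.        ,   1.        ]]), 'D': array([-0.05197469,  0.        ,  0.        ,  0.        ,  0.        ]), 'world_to_cam': array([[ 0.00260975, -0.99981476,  0.01906902, -0.02876485],
       [-0.99831984, -0.00370872, -0.05782508,  0.54209095],
       [ 0.05788509, -0.01888607, -0.99814459,  1.03675687],
       [ 0.        ,  0.        ,  0.        ,  1.        ]])}
side {'intrinsics': array([[379.61996932,   0.        , 244.33692345],
       [  0.        , 379.61996932, 189.36658119],
       [  0.        ,   0.        ,   1.        ]]), 'D': array([0.03105947, 0.        , 0.        , 0.        , 0.        ]), 'world_to_cam': array([[ 0.6844099 , -0.7289981 , -0.01203538, -0.36348449],
       [-0.57389575, -0.52846596, -0.62559364,  0.32333788],
       [ 0.44969628,  0.43506953, -0.78005625,  0.82945863],
       [ 0.        ,  0.        ,  0.        ,  1.        ]])}
0.1 [0.20758463 0.48185919 0.24762513] [[-9.18413018e-01  3.95622602e-01 -5.33571795e-04]
 [ 3.95622962e-01  9.18412132e-01 -1.27580776e-03]
 [-1.46995743e-05 -1.38281171e-03 -9.99999044e-01]] 0.08540521550202511
```

View pics/top0.png

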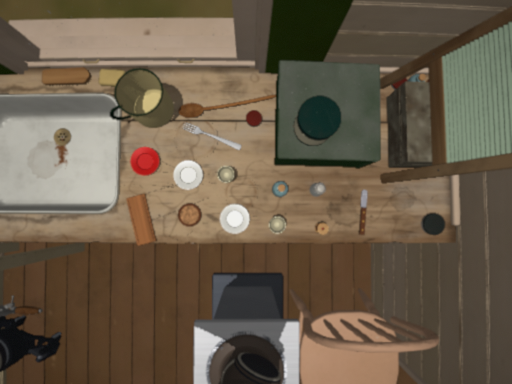

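View pics/side0.png

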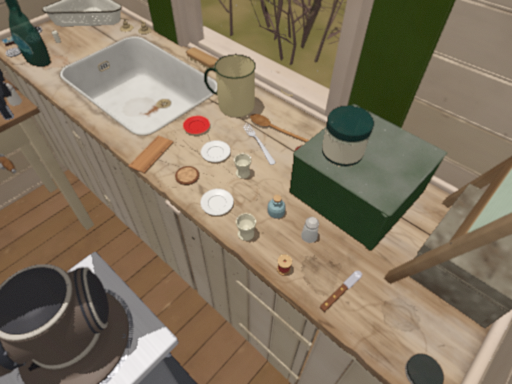

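The top view shows the saucers near (188,175) and (235,219), egg cups (227,174) and (278,224), coaster (190,214), board (141,219), salt (318,188) and knife (363,212). The bystanders are the ink bottle (280,188) and reel (322,228), and the gripper is at the lower left. Next I'll zoom in.

```bash
python3 - <<'E'
import cv2
t=cv2.imread("pics/top0.png");s=cv2.imread("pics/side0.png")
cv2.imwrite("pics/t1.png",cv2.resize(t[140:255,118:385],None,fx=2.95,fy=2.95,interpolation=cv2.INTER_CUBIC))
cv2.imwrite("pics/s1.png",cv2.resize(s[125:315,125:370],None,fx=3,fy=3,interpolation=cv2.INTER_CUBIC))
E
cat > h.py <<'E'
import cv2, numpy as np
from plant import robot, viewer
def ray(n,uv):
    i=viewer.camera_info(n);T=i["world_to_cam"]
    p=cv2.undistortPoints(np.array([[uv]],float),i["intrinsics"],i["D"])[0,0]
    R=T[:3,:3];return -R.T@T[:3,3],R.T@np.array([p[0],p[1],1])
def plane(n,uv,z):
    c,d=ray(n,uv);return (c+d*(z-c[2])/d[2])[:2]
def proj(n,P):
    i=viewer.camera_info(n);T=i["world_to_cam"]
    return cv2.projectPoints(np.array(P,float).reshape(-1,3),cv2.Rodrigues(T[:3,:3])[0],T[:3,3],i["intrinsics"],i["D"])[0][:,0]
E
```

```text
(no output)
```

View pics/t1.png

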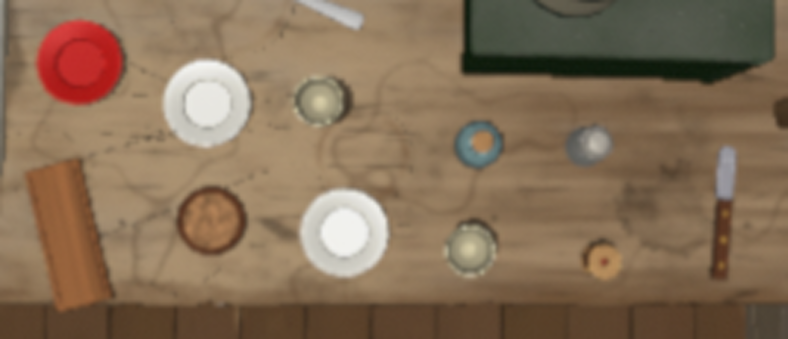

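View pics/s1.png

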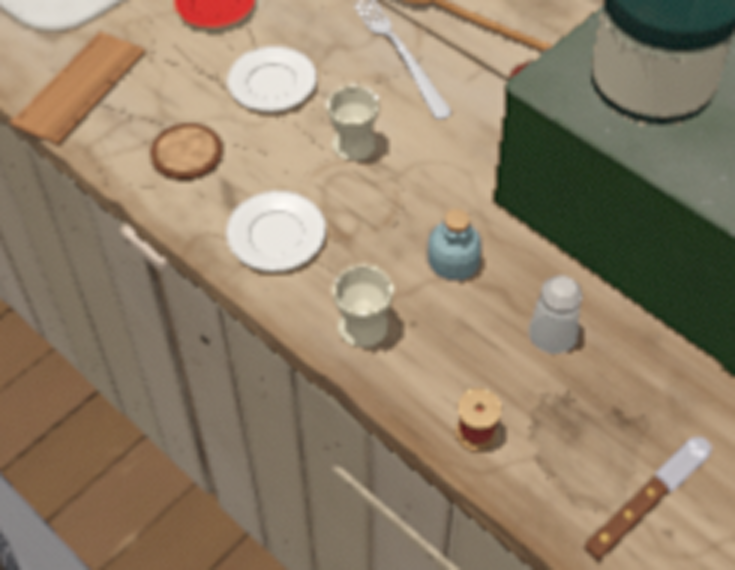

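Saucers in the zoom are at (207,103) and (344,232), cup rims (320,101) and (470,249), salt cap about (595,139). The knife runs from (728,147) to (719,278), and the board is tilted with corners from (26,172) to (114,296). In the side zoom the cup rims are at (354,103) and (363,288).

```bash
python3 - <<'E'
from h import *
np.set_printoptions(precision=4,suppress=True)
T=lambda x,y:(118+(x+.5)/2.95-.5,140+(y+.5)/2.95-.5)
S=lambda x,y:(125+(x+.5)/3-.5,125+(y+.5)/3-.5)
def tri(a,b):
    c1,d1=ray("top",a);c2,d2=ray("side",b)
    k=np.linalg.lstsq(np.c_[d1,-d2],c2-c1,rcond=None)[0]
    return (c1+k[0]*d1+c2+k[1]*d2)/2,np.linalg.norm(c1+k[0]*d1-c2-k[1]*d2)
for n,p,q,z in [("s1",(207,103),(272,79),.012),("s2",(344,232),(276,231),.012),("c1",(320,101),(354,103),.06),("c2",(470,249),(363,288),.06),
 ("salt",(595,139),(564,284),.074),("coaster",(211,220),(186,150),.008),("ink",(482,142),(457,220),.066),("reel",(604,259),(481,406),.044),
 ("ktip",(728,147),(703,441),.005),("kbutt",(719,278),(595,552),.006),("riv",(725,212),(656,492),.012),("riv3",(720,266),(604,538),.012),("B1",(26,172),(103,34),.008),("B2",(79,158),(144,49),.008),("B3",(114,296),(58,142),.008),("B4",(58,311),(12,122),.008)]:
    print(n,"top",plane("top",T(*p),z),"side",plane("side",S(*q),z),*tri(T(*p),S(*q)))
t=cv2.imread("pics/top0.png").astype(int)
def blobs(m,z):
    m=m.astype(np.uint8);m[:140]=0;m[250:]=0;m[:,:125]=0;m[:,390:]=0
    for c in cv2.findContours(m,0,2)[0]:
        if cv2.contourArea(c)>40:
            (u,v),r=cv2.minEnclosingCircle(c);M=cv2.moments(c)
            e=cv2.fitEllipse(c);print(e[0],e[1],r,plane("top",e[0],z),(M["m10"]/M["m00"],M["m01"]/M["m00"]))
print("white");blobs((t.min(2)>165),.012)
hsv=cv2.cvtColor(t.astype(np.uint8),cv2.COLOR_BGR2HSV).astype(int)
print("blue");blobs((hsv[...,0]>80)&(hsv[...,0]<130)&(hsv[...,1]>60)&(hsv[...,2]>70),.03)
print("wood");blobs((hsv[...,1]>120)&(hsv[...,0]<20),.008)
print("greenish");blobs((hsv[...,0]>22)&(hsv[...,0]<50)&(hsv[...,2]>100),.06)
E
```

```text
s1 top [0.5924 0.1783] side [0.5911 0.1781] [0.5923 0.1788 0.0107] 0.0007974674692539064
s2 top [0.4602 0.0362] side [0.4585 0.0358] [0.4598 0.0366 0.0101] 0.00098858458800623
c1 top [0.5898 0.0586] side [0.591  0.0617] [0.5889 0.0588 0.0638] 0.0012719445372035363
c2 top [ 0.4448 -0.0892] side [ 0.4434 -0.0879] [ 0.4441 -0.0885  0.06  ] 0.001951433679825061
salt top [ 0.5523 -0.2104] side [ 0.5504 -0.2118] [ 0.5525 -0.2109  0.0709] 0.00030238271196373706
coaster top [0.472  0.1732] side [0.4698 0.1735] [0.4713 0.1741 0.0063] 0.0018056025647588574
ink top [ 0.5495 -0.1006] side [ 0.5466 -0.1021] [ 0.5494 -0.1006  0.0621] 0.0009480714681502256
reel top [ 0.4343 -0.2247] side [ 0.4328 -0.224 ] [ 0.4338 -0.2243  0.0432] 0.0016111669122512834
ktip top [ 0.5495 -0.3651] side [ 0.5474 -0.362 ] [ 0.5482 -0.3633  0.006 ] 0.003599088407645763
kbutt top [ 0.4128 -0.3534] side [ 0.4141 -0.3527] [ 0.413  -0.3528  0.0082] 0.00033572750044234606
riv top [ 0.4814 -0.3586] side [ 0.4821 -0.3598] [ 0.4818 -0.3593  0.0115] 0.0013270819478112391
riv3 top [ 0.4255 -0.3526] side [ 0.4249 -0.352 ] [ 0.4253
[... 1741 characters left out ...]
57348633 [0.6349 0.3128] (144.44298921417567, 160.83204930662558)
greenish
(277.0648498535156, 223.76077270507812) (14.646771430969238, 15.329018592834473) 8.131961822509766 [ 0.4457 -0.0894] (277.05801376597833, 223.81415929203538)
(234.48696899414062, 218.0303192138672) (26.382095336914062, 27.28951072692871) 13.966337203979492 [0.462  0.0336] (234.46999405822933, 218.04456327985739)
(226.12147521972656, 173.4742889404297) (14.867093086242676, 16.373395919799805) 8.349761009216309 [0.591  0.0587] (225.96917148362235, 173.6878612716763)
(187.68365478515625, 174.39666748046875) (25.895660400390625, 26.974658966064453) 13.95963191986084 [0.5879 0.1703] (187.79250457038393, 174.33577087141984)
```

```bash
python3 -m jog '{"dx": [0,0,0,0,-0.027,-0.027,-0.027,-0.027],"dy": [0,0,0,0,-0.03,-0.03,-0.03,-0.03],"dz": [0.02,0.02,0.02,0.02,0,0,0,0],"ax": [0,0,0,0,0,0,0,0],"ay": [0,0,0,0,0,0,0,0],"az": [-0.1018,-0.1018,-0.1018,-0.1018,0,0,0,0],"jaw": [0.085,0.085,0.085,0.085,0.085,0.085,0.085,0.085]}' 30
python3 -m jog '{"dx": [-0.027,-0.027,-0.027,-0.027,-0.027,-0.027,-0.027,-0.027],"dy": [-0.03,-0.03,-0.03,-0.03,-0.03,-0.03,-0.03,-0.03],"dz": [0,0,0,0,0,0,0,0],"ax": [0,0,0,0,0,0,0,0],"ay": [0,0,0,0,0,0,0,0],"az": [0,0,0,0,0,0,0,0],"jaw": [0.085,0.085,0.085,0.085,0.085,0.085,0.085,0.085]}'
```

```text
time_s: 0.77
ee_pos: [0.3161, 0.3607, 0.1677]
ee_rot: [[-1.0, -0.002, -0.001], [-0.002, 1.0, -0.001], [0.001, -0.001, -1.0]]
ft_force: [1.1, -0.0, -0.6]
grip_width: 0.0855
grip_force: 0.0
time_s: 1.43
ee_pos: [0.5327, 0.1203, 0.168]
ee_rot: [[-1.0, -0.0, -0.0], [-0.0, 1.0, -0.0], [0.0, -0.0, -1.0]]
ft_force: [0.3, 0.9, 0.3]
grip_width: 0.0853
grip_force: 0.0
```

```bash
python3 -m jog '{"dx": [-0.0289,-0.0289,0,0,0,0,0,0],"dy": [-0.0306,-0.0306,0,0,0,0,0,0],"dz": [0,0,0.035,0.035,0.03,0.022,0,0],"ax": [0,0,0,0,0,0,0,0],"ay": [0,0,0,0,0,0,0,0],"az": [0,0,0,0,0,0,0,0],"jaw": [0.085,0.085,0.085,0.085,0.085,0.085,0.04,0.04]}' 30
python3 -m jog '{"dx": [0,0,0,0],"dy": [0,0,0,0],"dz": [0,0,0,0],"ax": [0,0,0,0],"ay": [0,0,0,0],"az": [0,0,0,0],"jaw": [0.04,0.04,0.04,0.04]}'
```

```text
time_s: 2.1
ee_pos: [0.5879, 0.0615, 0.0451]
ee_rot: [[-1.0, -0.0, -0.004], [-0.0, 1.0, -0.0], [0.004, -0.0, -1.0]]
ft_force: [0.3, -0.3, 1.1]
grip_width: 0.0633
grip_force: 0.0
time_s: 2.43
ee_pos: [0.5903, 0.0619, 0.0481]
ee_rot: [[-1.0, -0.001, 0.003], [-0.001, 1.0, 0.0], [-0.003, 0.0, -1.0]]
ft_force: [0.2, 1.0, 3.3]
grip_width: 0.047
grip_force: 31.1
```

```bash
python3 -m jog '{"dx": [0,0,0,-0.001,0,0,0,0],"dy": [0,0,0.035,0.035,0.03,0.0166,0,0],"dz": [-0.025,-0.025,0,0,0,0,0,0],"ax": [0,0,0,0,0,0,0,0],"ay": [0,0,0,0,0,0,0,0],"az": [0,0,0,0,0,0,0,0],"jaw": [0.04,0.04,0.04,0.04,0.04,0.04,0.04,0.04]}'
python3 - <<'E'
from h import *
for n in("top","side"):cv2.imwrite(f"pics/{n}2.png",viewer.camera(n)[:,:,::-1])
t=cv2.imread("pics/top2.png");s=cv2.imread("pics/side2.png")
cv2.imwrite("pics/j2.png",np.hstack([cv2.resize(x,(400,400),interpolation=cv2.INTER_CUBIC) for x in(t[110:250,130:270],s[90:230,140:280])]))
E
```

```text
time_s: 3.1
ee_pos: [0.5901, 0.1791, 0.0967]
ee_rot: [[-1.0, -0.002, 0.001], [-0.002, 1.0, -0.0], [-0.001, -0.0, -1.0]]
ft_force: [0.2, -0.0, -0.4]
grip_width: 0.0467
grip_force: 31.2
```

View pics/j2.png

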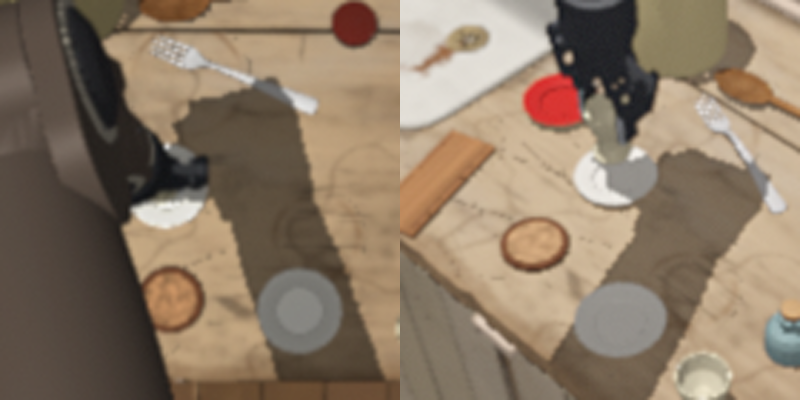

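The cup is held and sits over saucer 1 (side view about (605,150)). I'll lower it and let go.

```bash
python3 -m jog '{"dx": [-0.0015,0,0,0,0],"dy": [0,0,0,0,0],"dz": [0.02,0.015,0.0075,0,0],"ax": [0,0,0,0,0],"ay": [0,0,0,0,0],"az": [0,0,0,0,0],"jaw": [0.04,0.04,0.04,0.04,0.04]}'
python3 -m jog '{"dx": [0,0,0,0,0],"dy": [0,0,0,0,0],"dz": [0,0,0,0,0],"ax": [0,0,0,0,0],"ay": [0,0,0,0,0],"az": [0,0,0,0,0],"jaw": [0.08,0.08,0.08,0.08,0.08]}'
```

```text
time_s: 3.62
ee_pos: [0.5916, 0.1772, 0.0539]
ee_rot: [[-1.0, 0.001, -0.0], [0.001, 1.0, -0.0], [0.0, -0.0, -1.0]]
ft_force: [0.1, -0.8, -0.4]
grip_width: 0.0467
grip_force: 31.6
time_s: 4.03
ee_pos: [0.5916, 0.1783, 0.054]
ee_rot: [[-1.0, -0.0, 0.0], [-0.0, 1.0, 0.0], [-0.0, 0.0, -1.0]]
ft_force: [-1.0, 0.1, -0.9]
grip_width: 0.08
grip_force: 0.0
```

```bash
python3 -m jog '{"dx": [0,0,0,0.0183,0.0183,0.0183,0.0183,0.0183],"dy": [0,0,0,-0.0334,-0.0334,-0.0334,-0.0334,-0.0334],"dz": [-0.035,-0.035,-0.02,0,0,0,0,0],"ax": [0,0,0,0,0,0,0,0],"ay": [0,0,0,0,0,0,0,0],"az": [0,0,0,0,0,0,0,0],"jaw": [0.085,0.085,0.085,0.085,0.085,0.085,0.085,0.085]}'
python3 -m jog '{"dx": [0.0183,0.0183,0.0183,0,0],"dy": [-0.0334,-0.0334,-0.0334,0,0],"dz": [0,0,0,0,0],"ax": [0,0,0,0,0],"ay": [0,0,0,0,0],"az": [0,0,0,0,0],"jaw": [0.085,0.085,0.085,0.085,0.085]}'
python3 - <<'E'
from h import *
for n in("top","side"):cv2.imwrite(f"pics/{n}3.png",viewer.camera(n)[:,:,::-1])
t=cv2.imread("pics/top3.png");s=cv2.imread("pics/side3.png")
cv2.imwrite("pics/j3.png",np.hstack([cv2.resize(x,(400,400),interpolation=cv2.INTER_CUBIC) for x in(t[150:200,163:213],s[110:180,180:250])]))
E
```

```text
time_s: 4.7
ee_pos: [0.4991, 0.0102, 0.1439]
ee_rot: [[-1.0, -0.001, 0.0], [-0.001, 1.0, -0.0], [-0.0, -0.0, -1.0]]
ft_force: [1.0, -0.8, 0.3]
grip_width: 0.085
grip_force: 0.0
time_s: 5.12
ee_pos: [0.4445, -0.0905, 0.1442]
ee_rot: [[-1.0, 0.004, 0.001], [0.004, 1.0, -0.0], [-0.001, -0.0, -1.0]]
ft_force: [-0.0, 0.3, 1.0]
grip_width: 0.0851
grip_force: 0.0
```

View pics/j3.png

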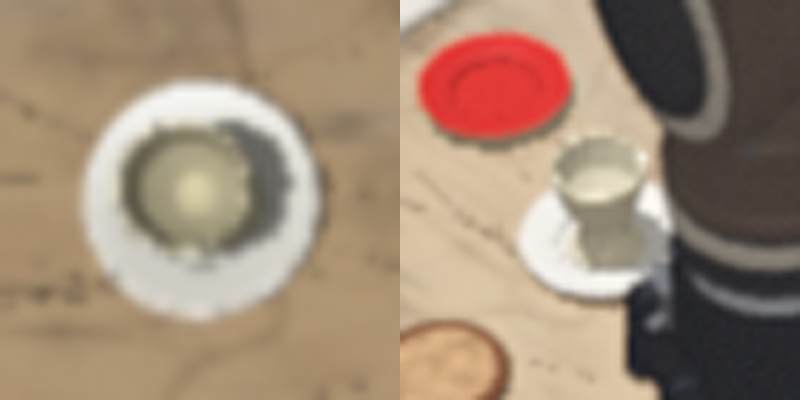

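The cup stands upright on saucer 1, with its rim at crop (190,188) and the saucer at (203,199). I'll check that offset numerically and pick up cup 2.

```bash
python3 - <<'E'
from h import *
T=lambda x,y:(163+(x+.5)/8-.5,150+(y+.5)/8-.5)
S=lambda x,y:(180+(x+.5)*70/400-.5,110+(y+.5)*70/400-.5)
print(plane("top",T(190,188),.065),plane("top",T(203,199),.012),plane("side",S(600,170),.065),plane("side",S(597,232),.012))
E
python3 -m jog '{"dx": [0,0,0,0,0,0,0,0],"dy": [0,0,0,0,0,0,0,0],"dz": [0.035,0.035,0.028,0,0,0,0,0],"ax": [0,0,0,0,0,0,0,0],"ay": [0,0,0,0,0,0,0,0],"az": [0,0,0,0,0,0,0,0],"jaw": [0.085,0.085,0.085,0.085,0.04,0.04,0.04,0.04]}'
python3 -m jog '{"dx": [0,0],"dy": [0,0],"dz": [0,0],"ax": [0,0],"ay": [0,0],"az": [0,0],"jaw": [0.04,0.04]}'
```

```text
[0.59123481 0.17342447] [0.59286797 0.17796921] [0.7283405  0.02196212] [0.73583477 0.02532899]
time_s: 5.88
ee_pos: [0.4472, -0.0888, 0.0481]
ee_rot: [[-1.0, -0.001, 0.004], [-0.001, 1.0, -0.0], [-0.004, -0.0, -1.0]]
ft_force: [-0.1, 1.6, 4.1]
grip_width: 0.0468
grip_force: 30.3
time_s: 6.05
ee_pos: [0.4471, -0.0889, 0.048]
ee_rot: [[-1.0, -0.001, 0.004], [-0.001, 1.0, 0.0], [-0.004, 0.0, -1.0]]
ft_force: [-0.2, 2.8, 6.7]
grip_width: 0.0471
grip_force: 30.5
```

```bash
python3 - <<'E'
from h import *
S=lambda x,y:(180+(x+.5)*70/400-.5,110+(y+.5)*70/400-.5)
print(plane("side",S(200,170),.065),plane("side",S(197,232),.012))
# mask of cup in top: darker than saucer, greenish
t=cv2.imread("pics/top3.png")[150:200,163:213];h=cv2.cvtColor(t,cv2.COLOR_BGR2HSV).astype(int)
t=t.astype(int); m=((t[...,2]-t[...,0]>22)).astype(np.uint8)
yy,xx=np.mgrid[:50,:50];m[(xx-25)**2+(yy-24.5)**2>13.5**2]=0
for c in cv2.findContours(m,0,2)[0]:
    if cv2.contourArea(c)>30:
        (u,v),r=cv2.minEnclosingCircle(c);e=cv2.fitEllipse(c)
        print(r,e[1],plane("top",(u+163,v+150),.065),plane("top",(e[0][0]+163,e[0][1]+150),.065))
s=robot.sense();print([robot.sense()["ee_pos"] for _ in range(2)])
E
python3 -m jog '{"dx": [0,0,0],"dy": [0,0,0],"dz": [-0.025,-0.025,0],"ax": [0,0,0],"ay": [0,0,0],"az": [0,0,0],"jaw": [0.04,0.04,0.04]}'
python3 -m jog '{"dx": [0],"dy": [0],"dz": [0],"ax": [0],"ay": [0],"az": [0],"jaw": [0.04]}'
python3 -m jog '{"dx": [0],"dy": [0],"dz": [0],"ax": [0],"ay": [0],"az": [0],"jaw": [0.04]}'
python3 -m jog '{"dx": [0],"dy": [0],"dz": [0],"ax": [0],"ay": [0],"az": [0],"jaw": [0.04]}'
python3 -m jog '{"dx": [0],"dy": [0],"dz": [0],"ax": [0],"ay": [0],"az": [0],"jaw": [0.04]}'
```

```text
[0.58933289 0.17385361] [0.59093029 0.18342941]
8.768234252929688 (15.422676086425781, 16.34654426574707) [0.59074958 0.17524116] [0.59165557 0.17477512]
[array([ 0.4471091 , -0.08887897,  0.04803741]), array([ 0.4471091 , -0.08887897,  0.04803741])]
time_s: 6.3
ee_pos: [0.4481, -0.0896, 0.1011]
ee_rot: [[-1.0, -0.0, 0.008], [-0.0, 1.0, -0.002], [-0.008, -0.002, -1.0]]
ft_force: [1.3, 0.2, -0.9]
grip_width: 0.0471
grip_force: 31.2
time_s: 6.38
ee_pos: [0.4468, -0.0893, 0.098]
ee_rot: [[-1.0, -0.0, 0.005], [-0.0, 1.0, -0.001], [-0.005, -0.001, -1.0]]
ft_force: [-0.3, 0.0, -1.4]
grip_width: 0.0469
grip_force: 31.2
time_s: 6.47
ee_pos: [0.4454, -0.089, 0.0961]
ee_rot: [[-1.0, -0.0, 0.001], [-0.0, 1.0, -0.0], [-0.001, -0.0, -1.0]]
ft_force: [-0.0, -0.7, -1.5]
grip_width: 0.0467
grip_force: 31.1
time_s: 6.55
ee_pos: [0.4447, -0.0889, 0.0952]
ee_rot: [[-1.0, -0.0, -0.001], [-0.0, 1.0, 0.0], [0.001, 0.0, -1.0]]
ft_force: [-0.1, 0.1, -1.0]
grip_width: 0.0471
grip_force: 31.1
time_s: 6.63
ee_pos: [0.4446, -0.0888, 0.0949]
ee_rot: [[-1.0, -0.0, -0.002], [-0.0, 1.0, 0.0], [0.002, 0.0, -1.0]]
ft_force: [0.3, -0.4, -0.6]
grip_width: 0.0469
grip_force: 31.1
```

```bash
python3 -m jog '{"dx": [-0.004,-0.004,-0.004,-0.0033,0,0,0,0],"dy": [0.03,0.035,0.035,0.0251,0,0,0,0],"dz": [0,0,0,0,0.01,0.01,0,0],"ax": [0,0,0,0,0,0,0,0],"ay": [0,0,0,0,0,0,0,0],"az": [0,0,0,0,0,0,0,0],"jaw": [0.04,0.04,0.04,0.04,0.04,0.04,0.04,0.04]}'
python3 -m jog '{"dx": [0,0,0,0],"dy": [0,0,0,0],"dz": [0,0,0,0],"ax": [0,0,0,0],"ay": [0,0,0,0],"az": [0,0,0,0],"jaw": [0.04,0.04,0.04,0.04]}'
```

```text
time_s: 7.3
ee_pos: [0.4593, 0.0353, 0.0745]
ee_rot: [[-1.0, 0.001, -0.003], [0.001, 1.0, -0.0], [0.003, -0.0, -1.0]]
ft_force: [0.1, -0.9, 0.7]
grip_width: 0.0472
grip_force: 31.3
time_s: 7.63
ee_pos: [0.4608, 0.0357, 0.0762]
ee_rot: [[-1.0, 0.001, 0.001], [0.001, 1.0, 0.0], [-0.001, 0.0, -1.0]]
ft_force: [-0.0, 0.4, -0.1]
grip_width: 0.0471
grip_force: 31.3
```

```bash
python3 -m jog '{"dx": [0.001,0,0,0,0,0,0,0],"dy": [0.0005,0,0,0,0,0,0,0],"dz": [0.01,0.008,0.004,0,0,0,0,0],"ax": [0,0,0,0,0,0,0,0],"ay": [0,0,0,0,0,0,0,0],"az": [0,0,0,0,0,0,0,0],"jaw": [0.04,0.04,0.04,0.04,0.04,0.04,0.04,0.04]}'
python3 -m jog '{"dx": [0,0,0,0,0,0,0,0],"dy": [0,0,0,0,0,0,0,0],"dz": [0,0,0,0,0,-0.03,-0.03,-0.03],"ax": [0,0,0,0,0,0,0,0],"ay": [0,0,0,0,0,0,0,0],"az": [0,0,0,0,0,0,0,0],"jaw": [0.085,0.085,0.085,0.085,0.085,0.085,0.085,0.085]}'
```

```text
time_s: 8.3
ee_pos: [0.4594, 0.0366, 0.0536]
ee_rot: [[-1.0, -0.0, -0.0], [-0.0, 1.0, -0.0], [0.0, -0.0, -1.0]]
ft_force: [-0.5, 1.0, -0.6]
grip_width: 0.0468
grip_force: 30.9
time_s: 8.97
ee_pos: [0.4589, 0.0366, 0.1445]
ee_rot: [[-1.0, -0.0, -0.001], [-0.0, 1.0, -0.0], [0.001, -0.0, -1.0]]
ft_force: [0.5, -0.6, 0.5]
grip_width: 0.085
grip_force: 0.0
```

```bash
python3 -m jog '{"dx": [-0.0266,-0.0266,-0.0266,-0.0266,-0.0266,0,0,0],"dy": [0.0277,0.0277,0.0277,0.0277,0.0277,0,0,0],"dz": [0,0,0,0,0,0.03,0.03,0],"ax": [0,0,0,0,0,0,0,0],"ay": [0,0,0,0,0,0,0,0],"az": [0,0,0,0,0,0,0,0],"jaw": [0.085,0.085,0.085,0.085,0.085,0.085,0.085,0.085]}'
python3 -m jog '{"dx": [0,0,0,0,0,0],"dy": [0,0,0,0,0,0],"dz": [0,0,0,0,0,0],"ax": [0,0,0,0,0,0],"ay": [0,0,0,0,0,0],"az": [0,0,0,0,0,0],"jaw": [0.085,0.085,0.085,0.085,0.085,0.085]}'
python3 - <<'E'
from h import *
for n in("top","side"):cv2.imwrite(f"pics/{n}4.png",viewer.camera(n)[:,:,::-1])
t=cv2.imread("pics/top4.png");s=cv2.imread("pics/side4.png")
cv2.imwrite("pics/j4.png",np.hstack([cv2.resize(x,(400,400),interpolation=cv2.INTER_CUBIC) for x in(t[193:243,210:260],s[160:230,180:250])]))
E
```

```text
time_s: 9.63
ee_pos: [0.5895, 0.175, 0.0775]
ee_rot: [[-1.0, -0.001, -0.009], [-0.001, 1.0, -0.003], [0.009, -0.003, -1.0]]
ft_force: [-0.8, -0.2, -1.6]
grip_width: 0.0854
grip_force: 0.0
time_s: 10.13
ee_pos: [0.5929, 0.1751, 0.0851]
ee_rot: [[-1.0, -0.0, 0.002], [-0.0, 1.0, 0.001], [-0.002, 0.001, -1.0]]
ft_force: [-0.4, -0.2, -0.2]
grip_width: 0.0849
grip_force: 0.0
```

View pics/j4.png

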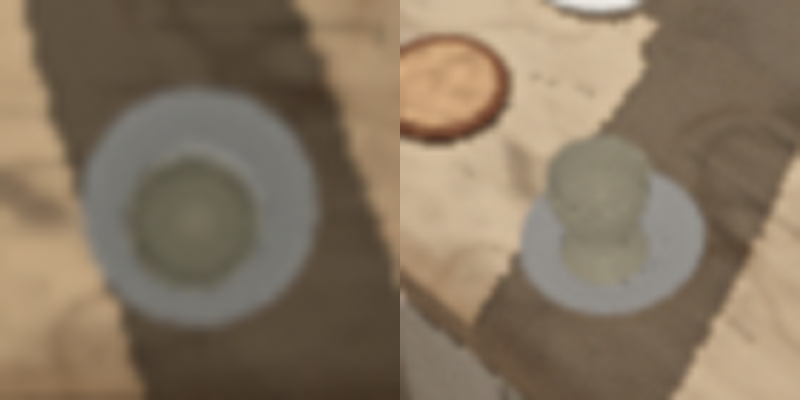

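Cup 2's rim is at crop (193,220) with the saucer at (201,206), about what parallax alone would give. Now I'll nudge cup 1 by about 4 mm.

```bash
python3 - <<'E'
from h import *
T=lambda x,y:(210+(x+.5)/8-.5,193+(y+.5)/8-.5)
S=lambda x,y:(180+(x+.5)*70/400-.5,160+(y+.5)*70/400-.5)
print(plane("top",T(193,220),.065),plane("top",T(201,206),.012),plane("side",S(200,178),.065),plane("side",S(213,241),.012))
E
python3 -m jog '{"dx": [0,0,0,0,0,0,0,0],"dy": [0,0,0,0,0,0,0,0],"dz": [0.016,0.016,0,0,0,0,0,0],"ax": [0,0,0,0,0,0,0,0],"ay": [0,0,0,0,0,0,0,0],"az": [0,0,0,0,0,0,0,0],"jaw": [0.085,0.085,0.085,0.085,0.085,0.085,0.085,0.085]}'
python3 -m jog '{"dx": [0,0,0,0,0,0,0,0],"dy": [0,0,0,0,0,0,0,0],"dz": [0,0,0,0,0,0,0,0],"ax": [0,0,0,0,0,0,0,0],"ay": [0,0,0,0,0,0,0,0],"az": [0,0,0,0,0,0,0,0],"jaw": [0.04,0.04,0.04,0.04,0.04,0.04,0.04,0.04]}'
python3 -m jog '{"dx": [0,0,0,0,0],"dy": [0,0,0,0,0],"dz": [-0.005,0,0,0,0],"ax": [0,0,0,0,0],"ay": [0,0,0,0,0],"az": [0,0,0,0,0],"jaw": [0.04,0.04,0.04,0.04,0.04]}'
```

```text
[0.45623222 0.0356807 ] [0.46019535 0.03495609] [0.45460166 0.03439465] [0.45866092 0.03519572]
time_s: 10.9
ee_pos: [0.5929, 0.1753, 0.0526]
ee_rot: [[-1.0, -0.0, 0.001], [-0.0, 1.0, 0.0], [-0.001, 0.0, -1.0]]
ft_force: [0.1, 0.2, -0.1]
grip_width: 0.0847
grip_force: 0.0
time_s: 11.57
ee_pos: [0.5926, 0.1754, 0.0521]
ee_rot: [[-1.0, -0.001, 0.0], [-0.001, 1.0, 0.0], [-0.0, 0.0, -1.0]]
ft_force: [-0.7, 0.6, 3.1]
grip_width: 0.0471
grip_force: 31.0
time_s: 11.98
ee_pos: [0.5923, 0.1751, 0.0565]
ee_rot: [[-1.0, -0.0, -0.0], [-0.0, 1.0, -0.0], [0.0, -0.0, -1.0]]
ft_force: [1.0, -0.3, -0.7]
grip_width: 0.0471
grip_force: 30.8
```

```bash
python3 -m jog '{"dx": [-0.001,0,0,0,0,0,0],"dy": [0.0035,0,0,0,0,0,0],"dz": [0,0,0,0.004,0,0,0],"ax": [0,0,0,0,0,0,0],"ay": [0,0,0,0,0,0,0],"az": [0,0,0,0,0,0,0],"jaw": [0.04,0.04,0.04,0.04,0.04,0.04,0.04]}'
python3 -m jog '{"dx": [0,0,0,0,0,0,0,0],"dy": [0,0,0,0,0,0,0,0],"dz": [0,0,0,0,0,-0.03,-0.03,-0.03],"ax": [0,0,0,0,0,0,0,0],"ay": [0,0,0,0,0,0,0,0],"az": [0,0,0,0,0,0,0,0],"jaw": [0.085,0.085,0.085,0.085,0.085,0.085,0.085,0.085]}'
python3 -m jog '{"dx": [0.0266,0.0266,0.0266,0.0266,0.0266,0,0,0],"dy": [-0.0277,-0.0277,-0.0277,-0.0277,-0.0277,0,0,0],"dz": [0,0,0,0,0,0.03,0.025,0],"ax": [0,0,0,0,0,0,0,0],"ay": [0,0,0,0,0,0,0,0],"az": [0,0,0,0,0,0,0,0],"jaw": [0.085,0.085,0.085,0.085,0.085,0.085,0.085,0.085]}'
python3 -m jog '{"dx": [0,0,0,0,0,0],"dy": [0,0,0,0,0,0],"dz": [0,0,0,0,0,0],"ax": [0,0,0,0,0,0],"ay": [0,0,0,0,0,0],"az": [0,0,0,0,0,0],"jaw": [0.085,0.085,0.085,0.085,0.085,0.085]}'
python3 - <<'E'
from h import *
for n in("top","side"):cv2.imwrite(f"pics/{n}5.png",viewer.camera(n)[:,:,::-1])
t=cv2.imread("pics/top5.png");s=cv2.imread("pics/side5.png")
cv2.imwrite("pics/j5.png",np.hstack([cv2.resize(x,(400,400),interpolation=cv2.INTER_CUBIC) for x in(t[150:200,163:213],s[110:180,180:250])]))
E
```

```text
time_s: 12.57
ee_pos: [0.5933, 0.1786, 0.0526]
ee_rot: [[-1.0, -0.0, -0.0], [-0.0, 1.0, -0.0], [0.0, -0.0, -1.0]]
ft_force: [1.6, 0.2, -0.4]
grip_width: 0.0469
grip_force: 30.9
time_s: 13.23
ee_pos: [0.5929, 0.1785, 0.1433]
ee_rot: [[-1.0, -0.0, -0.001], [-0.0, 1.0, -0.0], [0.001, -0.0, -1.0]]
ft_force: [0.8, 0.2, 0.7]
grip_width: 0.0852
grip_force: 0.0
time_s: 13.9
ee_pos: [0.4575, 0.0394, 0.0843]
ee_rot: [[-1.0, 0.001, -0.005], [0.001, 1.0, -0.0], [0.005, -0.0, -1.0]]
ft_force: [-0.3, 0.7, -0.6]
grip_width: 0.0843
grip_force: 0.0
time_s: 14.4
ee_pos: [0.461, 0.0404, 0.0884]
ee_rot: [[-1.0, -0.001, 0.001], [-0.001, 1.0, 0.0], [-0.001, 0.0, -1.0]]
ft_force: [-0.5, -0.5, 0.2]
grip_width: 0.0849
grip_force: 0.0
```

View pics/j5.png

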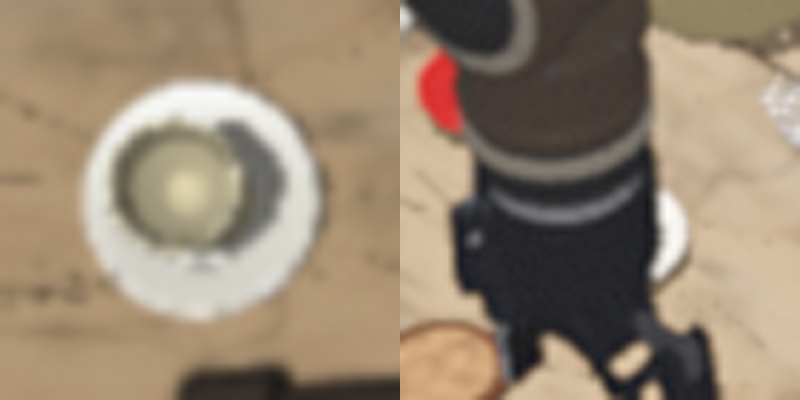

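Cup 1's rim is now at (179,185), about 4 mm closer to the middle. Now the same for cup 2, which is 4 mm off in x.

```bash
python3 -m jog '{"dx": [0.0042,0,0,0,0,0,0,0],"dy": [-0.0044,0,0,0,0,0,0,0],"dz": [0.018,0.018,0,0,0,0,0,0],"ax": [0,0,0,0,0,0,0,0],"ay": [0,0,0,0,0,0,0,0],"az": [0,0,0,0,0,0,0,0],"jaw": [0.085,0.085,0.085,0.085,0.085,0.085,0.085,0.085]}'
python3 -m jog '{"dx": [0,0,0,0,0,0,0,0],"dy": [0,0,0,0,0,0,0,0],"dz": [0,0,0,0,0,0,0,0],"ax": [0,0,0,0,0,0,0,0],"ay": [0,0,0,0,0,0,0,0],"az": [0,0,0,0,0,0,0,0],"jaw": [0.04,0.04,0.04,0.04,0.04,0.04,0.04,0.04]}'
python3 -m jog '{"dx": [0,0,-0.0037,0,0],"dy": [0,0,0,0,0],"dz": [-0.005,0,0,0,0],"ax": [0,0,0,0,0],"ay": [0,0,0,0,0],"az": [0,0,0,0,0],"jaw": [0.04,0.04,0.04,0.04,0.04]}'
python3 -m jog '{"dx": [0,0,0,0],"dy": [0,0,0,0],"dz": [0.004,0,0,0],"ax": [0,0,0,0],"ay": [0,0,0,0],"az": [0,0,0,0],"jaw": [0.04,0.04,0.04,0.04]}'
python3 -m jog '{"dx": [0,0,0,0,0,0,0,0],"dy": [0,0,0,0,0,0,0,0],"dz": [0,0,0,0,0,-0.03,-0.03,-0.03],"ax": [0,0,0,0,0,0,0,0],"ay": [0,0,0,0,0,0,0,0],"az": [0,0,0,0,0,0,0,0],"jaw": [0.085,0.085,0.085,0.085,0.085,0.085,0.085,0.085]}'
```

```text
time_s: 15.17
ee_pos: [0.4569, 0.0358, 0.0525]
ee_rot: [[-1.0, -0.0, 0.001], [-0.0, 1.0, 0.0], [-0.001, 0.0, -1.0]]
ft_force: [-0.4, -0.3, 0.6]
grip_width: 0.0851
grip_force: 0.0
time_s: 15.83
ee_pos: [0.4566, 0.0359, 0.0521]
ee_rot: [[-1.0, -0.0, 0.001], [-0.0, 1.0, 0.0], [-0.001, 0.0, -1.0]]
ft_force: [-1.1, 1.2, 4.9]
grip_width: 0.0471
grip_force: 30.8
time_s: 16.25
ee_pos: [0.4601, 0.0357, 0.0565]
ee_rot: [[-1.0, -0.0, -0.0], [-0.0, 1.0, -0.0], [0.0, -0.0, -1.0]]
ft_force: [0.1, 0.8, 0.2]
grip_width: 0.047
grip_force: 30.9
time_s: 16.58
ee_pos: [0.4597, 0.0357, 0.0525]
ee_rot: [[-1.0, -0.0, -0.001], [-0.0, 1.0, -0.0], [0.001, -0.0, -1.0]]
ft_force: [-0.3, 0.0, -0.7]
grip_width: 0.047
grip_force: 30.9
time_s: 17.25
ee_pos: [0.4594, 0.0357, 0.1435]
ee_rot: [[-1.0, -0.0, -0.002], [-0.0, 1.0, -0.0], [0.002, -0.0, -1.0]]
ft_force: [1.3, 0.2, 0.0]
grip_width: 0.0849
grip_force: 0.0
```

```bash
python3 -m jog '{"dx": [-0.0131,-0.0131,-0.0131,-0.0131,-0.0131,-0.0131,-0.0131,0],"dy": [-0.0352,-0.0352,-0.0352,-0.0352,-0.0352,-0.0352,-0.0352,0],"dz": [0,0,0,0,0,0,0,0],"ax": [0,0,0,0,0,0,0,0],"ay": [0,0,0,0,0,0,0,0],"az": [0,0,0,0,0,0,0,0],"jaw": [0.085,0.085,0.085,0.085,0.085,0.085,0.085,0.085]}'
python3 -m jog '{"dx": [0,0,0,0,0,0],"dy": [0,0,0,0,0,0],"dz": [0,0,0,0,0,0],"ax": [0,0,0,0,0,0],"ay": [0,0,0,0,0,0],"az": [0,0,0,0,0,0],"jaw": [0.085,0.085,0.085,0.085,0.085,0.085]}'
python3 - <<'E'
from h import *
for n in("top","side"):cv2.imwrite(f"pics/{n}6.png",viewer.camera(n)[:,:,::-1])
t=cv2.imread("pics/top6.png");s=cv2.imread("pics/side6.png")
cv2.imwrite("pics/j6.png",np.hstack([cv2.resize(x,(400,400),interpolation=cv2.INTER_CUBIC) for x in(t[150:250,163:263],s[120:220,180:280])]))
E
```

```text
time_s: 17.92
ee_pos: [0.5536, -0.2161, 0.142]
ee_rot: [[-1.0, 0.004, 0.001], [0.004, 1.0, -0.002], [-0.001, -0.002, -1.0]]
ft_force: [0.4, -0.0, 0.1]
grip_width: 0.0851
grip_force: 0.0
time_s: 18.42
ee_pos: [0.5518, -0.2097, 0.1431]
ee_rot: [[-1.0, -0.002, 0.0], [-0.002, 1.0, -0.0], [-0.0, -0.0, -1.0]]
ft_force: [0.4, 0.7, 0.1]
grip_width: 0.085
grip_force: 0.0
```

View pics/j6.png

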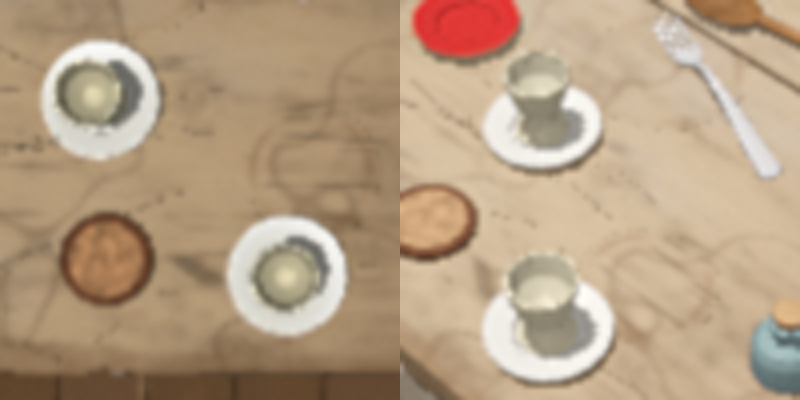

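Both cups stand upright on their saucers: rims at (90,93) and (288,275), saucers at (101,99) and (287,275). Next is the salt.

```bash
python3 - <<'E'
from h import *
T=lambda x,y:(163+(x+.5)/4-.5,150+(y+.5)/4-.5)
S=lambda x,y:(180+(x+.5)/4-.5,120+(y+.5)/4-.5)
for p,z in[((90,93),.065),((101,99),.012),((288,276),.065),((287,275),.012)]:print(plane("top",T(*p),z))
for p,z in[((138,75),.065),((143,128),.012),((142,280),.065),((148,330),.012)]:print(plane("side",S(*p),z))
E
python3 -m jog '{"dx": [0,0,0,0,0,0,0,0],"dy": [-0.001,0,0,0,0,0,0,0],"dz": [0.035,0.035,0.025,0.01,0,0,0,0],"ax": [0,0,0,0,0,0,0,0],"ay": [0,0,0,0,0,0,0,0],"az": [0,0,0,0,0,0,0,0],"jaw": [0.085,0.085,0.085,0.085,0.085,0.085,0.085,0.085]}'
python3 -m jog '{"dx": [0,0,0,0,0,0,0,0],"dy": [0,0,0,0,0,0,0,0],"dz": [0,0,0,0,0,0,0,0],"ax": [0,0,0,0,0,0,0,0],"ay": [0,0,0,0,0,0,0,0],"az": [0,0,0,0,0,0,0,0],"jaw": [0.085,0.03,0.03,0.03,0.03,0.03,0.03,0.03]}'
python3 -m jog '{"dx": [0,0,0,0,0,0,0,0],"dy": [0,0,0,0,0,0,0,0],"dz": [0,-0.03,-0.03,-0.03,0,0,0,0],"ax": [0,0,0,0,0,0,0,0],"ay": [0,0,0,0,0,0,0,0],"az": [0,0,0,0,0,0,0,0],"jaw": [0.03,0.03,0.03,0.03,0.03,0.03,0.03,0.03]}'
```

```text
[0.59176708 0.17686727]
[0.59305833 0.17816228]
[0.46035712 0.03301371]
[0.46000424 0.03589933]
[0.59124205 0.17779276]
[0.58937701 0.17604143]
[0.45816904 0.03605171]
[0.45735256 0.03478382]
time_s: 19.18
ee_pos: [0.5532, -0.2121, 0.0399]
ee_rot: [[-1.0, -0.0, 0.003], [-0.0, 1.0, -0.001], [-0.003, -0.001, -1.0]]
ft_force: [0.2, -0.4, 0.7]
grip_width: 0.0847
grip_force: 0.0
time_s: 19.85
ee_pos: [0.5519, -0.2117, 0.0383]
ee_rot: [[-1.0, -0.0, 0.0], [-0.0, 1.0, -0.0], [-0.0, -0.0, -1.0]]
ft_force: [-1.3, -0.3, 5.0]
grip_width: 0.0361
grip_force: 30.2
time_s: 20.52
ee_pos: [0.5509, -0.2112, 0.126]
ee_rot: [[-1.0, -0.0, -0.003], [-0.0, 1.0, 0.001], [0.003, 0.001, -1.0]]
ft_force: [-0.2, -0.5, -1.8]
grip_width: 0.0358
grip_force: 30.5
```

```bash
python3 - <<'E'
from h import *
for n in("top","side"):cv2.imwrite(f"pics/{n}7.png",viewer.camera(n)[:,:,::-1])
t=cv2.imread("pics/top7.png");s=cv2.imread("pics/side7.png")
print(proj("side",[.551,-.211,.09]),proj("top",[.551,-.211,.09]))
cv2.imwrite("pics/j7.png",np.hstack([cv2.resize(x,(400,400),interpolation=cv2.INTER_CUBIC) for x in(t[140:240,270:370],s[140:240,260:360])]))
E
```

```text
[[313.42046352 215.24754413]] [[320.73895191 186.86276383]]
```

View pics/j7.png

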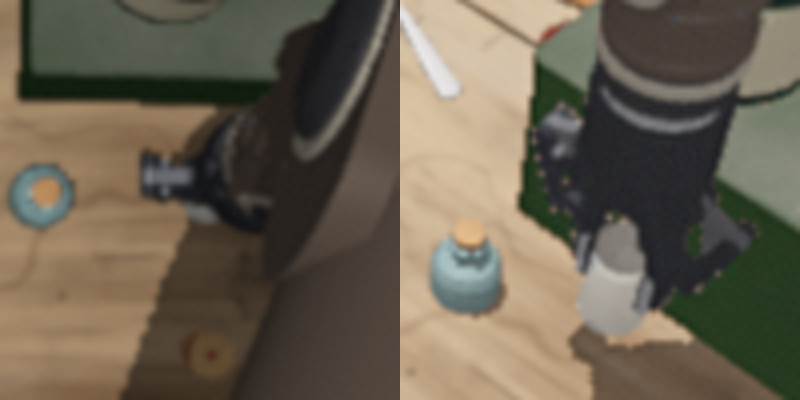

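The shaker is held upright between the pads (side view about (613,290)) and close to the predicted centre. Carrying it to the coaster.

```bash
python3 -m jog '{"dx": [0,0.008,0.008,0.008,0.008,0.008,0.008,0.008],"dy": [0,0.0385,0.0385,0.0385,0.0385,0.0385,0.0385,0.0385],"dz": [-0.02,0,0,0,0,0,0,0],"ax": [0,0,0,0,0,0,0,0],"ay": [0,0,0,0,0,0,0,0],"az": [0,0,0,0,0,0,0,0],"jaw": [0.03,0.03,0.03,0.03,0.03,0.03,0.03,0.03]}'
python3 -m jog '{"dx": [0.008,0.008,0.008,0,0,0,0,0],"dy": [0.0385,0.0385,0.0385,0,0,0,0,0],"dz": [0,0,0,0.025,0.025,0.02,0,0],"ax": [0,0,0,0,0,0,0,0],"ay": [0,0,0,0,0,0,0,0],"az": [0,0,0,0,0,0,0,0],"jaw": [0.03,0.03,0.03,0.03,0.03,0.03,0.03,0.03]}'
python3 -m jog '{"dx": [0,0,0,0],"dy": [0,0,0,0],"dz": [0,0,0,0],"ax": [0,0,0,0],"ay": [0,0,0,0],"az": [0,0,0,0],"jaw": [0.03,0.03,0.03,0.03]}'
python3 - <<'E'
from h import *
for n in("top","side"):cv2.imwrite(f"pics/{n}8.png",viewer.camera(n)[:,:,::-1])
t=cv2.imread("pics/top8.png");s=cv2.imread("pics/side8.png")
cv2.imwrite("pics/j8.png",np.hstack([cv2.resize(x,(400,400),interpolation=cv2.INTER_CUBIC) for x in(t[165:245,150:230],s[130:210,150:230])]))
E
```

```text
time_s: 21.28
ee_pos: [0.4945, 0.0594, 0.147]
ee_rot: [[-1.0, -0.0, -0.001], [-0.0, 1.0, -0.0], [0.001, -0.0, -1.0]]
ft_force: [1.6, 1.2, -1.7]
grip_width: 0.036
grip_force: 30.5
time_s: 21.95
ee_pos: [0.4704, 0.173, 0.0765]
ee_rot: [[-1.0, -0.001, -0.004], [-0.001, 1.0, -0.001], [0.004, -0.001, -1.0]]
ft_force: [0.5, -0.2, -1.4]
grip_width: 0.0359
grip_force: 30.6
time_s: 22.28
ee_pos: [0.4724, 0.1734, 0.0789]
ee_rot: [[-1.0, 0.0, 0.002], [0.0, 1.0, 0.001], [-0.002, 0.001, -1.0]]
ft_force: [-0.5, 0.2, -0.9]
grip_width: 0.0357
grip_force: 30.6
```

View pics/j8.png

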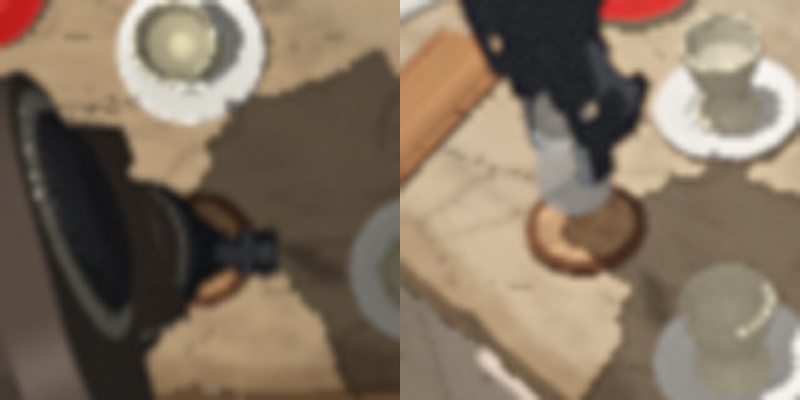

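The shaker hangs above the coaster, with its base centre near side crop (178,198). Checking the offset before lowering.

```bash
python3 - <<'E'
from h import *
S=lambda x,y:(150+(x+.5)/5-.5,130+(y+.5)/5-.5)
iS=lambda p:((np.array(p)+.5-[150,130])*5-.5)
a=np.linspace(0,6.28,73)
def ext(x,y,z,r):
    q=iS(proj("side",np.c_[x+r*np.cos(a),y+r*np.sin(a),a*0+z]));return q.min(0),q.max(0)
print("base pred",ext(.4715,.1734,.0406,.021)); print("coaster pred",ext(.471,.1735,.008,.036))
E
python3 -m jog '{"dx": [0,0,0,0,0,0,0,0],"dy": [0,0,0,0,0,0,0,0],"dz": [0.012,0.01,0.005,0,0,0,0,0],"ax": [0,0,0,0,0,0,0,0],"ay": [0,0,0,0,0,0,0,0],"az": [0,0,0,0,0,0,0,0],"jaw": [0.03,0.03,0.03,0.03,0.03,0.03,0.03,0.03]}'
```

```text
base pred (array([143.18630301, 159.32505498]), array([217.02905571, 213.92810568]))
coaster pred (array([124.83573093, 178.58257938]), array([248.5042221 , 271.60272581]))
time_s: 23.05
ee_pos: [0.472, 0.1735, 0.0512]
ee_rot: [[-1.0, -0.0, 0.001], [-0.0, 1.0, 0.0], [-0.001, 0.0, -1.0]]
ft_force: [-0.7, 0.2, -1.2]
grip_width: 0.036
grip_force: 30.6
```

```bash
python3 -m jog '{"dx": [-0.0015,0,0,0,0],"dy": [0,0,0,0,0],"dz": [0.002,0.0022,0,0,0],"ax": [0,0,0,0,0],"ay": [0,0,0,0,0],"az": [0,0,0,0,0],"jaw": [0.03,0.03,0.03,0.03,0.03]}'
python3 -m jog '{"dx": [0,0,0,0,0,0,0,0],"dy": [0,0,0,0,0,0,0,0],"dz": [0,0,0,0,0,0,-0.03,-0.03],"ax": [0,0,0,0,0,0,0,0],"ay": [0,0,0,0,0,0,0,0],"az": [0,0,0,0,0,0,0,0],"jaw": [0.085,0.085,0.085,0.085,0.085,0.085,0.085,0.085]}'
python3 -m jog '{"dx": [0,0,0,0,0,0,0,0],"dy": [0,0,-0.04,-0.04,-0.04,-0.04,-0.04,-0.04],"dz": [-0.03,-0.02,0,0,0,0,0,0],"ax": [0,0,0,0,0,0,0,0],"ay": [0,0,0,0,0,0,0,0],"az": [0,0,0,0,0,0,0,0],"jaw": [0.085,0.085,0.085,0.085,0.085,0.085,0.085,0.085]}'
python3 -m jog '{"dx": [0,0,0,0,0,0,0,0],"dy": [-0.04,-0.04,-0.04,-0.04,-0.04,-0.04,-0.04,0],"dz": [0,0,0,0,0,0,0,0],"ax": [0,0,0,0,0,0,0,0],"ay": [0,0,0,0,0,0,0,0],"az": [0,0,0,0,0,-0.1,0,0],"jaw": [0.085,0.085,0.085,0.085,0.085,0.085,0.085,0.085]}'
python3 - <<'E'
from h import *
for n in("top","side"):cv2.imwrite(f"pics/{n}9.png",viewer.camera(n)[:,:,::-1])
t=cv2.imread("pics/top9.png");s=cv2.imread("pics/side9.png")
cv2.imwrite("pics/j9.png",np.hstack([cv2.resize(x,(400,400),interpolation=cv2.INTER_CUBIC) for x in(t[165:245,150:230],s[130:210,150:230])]))
E
```

```text
time_s: 23.47
ee_pos: [0.473, 0.1733, 0.0465]
ee_rot: [[-1.0, -0.0, -0.0], [-0.0, 1.0, -0.0], [0.0, -0.0, -1.0]]
ft_force: [-0.2, -0.4, -1.3]
grip_width: 0.0361
grip_force: 30.6
time_s: 24.13
ee_pos: [0.4716, 0.1728, 0.1056]
ee_rot: [[-1.0, -0.0, -0.004], [-0.0, 1.0, -0.002], [0.004, -0.002, -1.0]]
ft_force: [-0.5, 0.0, 1.0]
grip_width: 0.085
grip_force: 0.0
time_s: 24.8
ee_pos: [0.4729, -0.0684, 0.1569]
ee_rot: [[-1.0, -0.001, 0.001], [-0.001, 1.0, -0.0], [-0.001, -0.0, -1.0]]
ft_force: [0.1, 0.1, -0.3]
grip_width: 0.0852
grip_force: 0.0
time_s: 25.47
ee_pos: [0.4774, -0.3526, 0.1557]
ee_rot: [[-0.995, -0.095, 0.0], [-0.095, 0.995, -0.002], [-0.0, -0.002, -1.0]]
ft_force: [-0.0, 1.7, 0.1]
grip_width: 0.0851
grip_force: 0.0
```

View pics/j9.png

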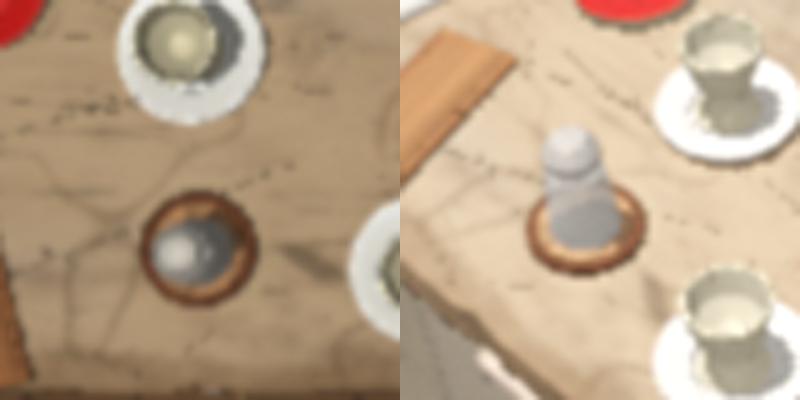

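The shaker stands upright and about centred on the coaster: base at side crop (583,225), coaster centre (587,225). Refining the salt check, knife and board numbers.

```bash
python3 - <<'E'
from h import *
np.set_printoptions(precision=4,suppress=True)
T=lambda x,y:(150+(x+.5)/5-.5,165+(y+.5)/5-.5)
print("cap",plane("top",T(179,256),.082),"coaster",plane("top",T(199,248),.008))
iS=lambda p:((np.array(p)+.5-[150,130])*5-.5)
a=np.linspace(0,6.28,73)
q=iS(proj("side",np.c_[.471+.021*np.cos(a),.1735+.021*np.sin(a),a*0+.008]));print(q.min(0),q.max(0))
t=cv2.imread("pics/top0.png");h=cv2.cvtColor(t,cv2.COLOR_BGR2HSV).astype(int);ti=t.astype(int)
def cont(m,box):
    k=np.zeros(m.shape,np.uint8);x0,y0,x1,y1=box;k[y0:y1,x0:x1]=m[y0:y1,x0:x1]
    return max(cv2.findContours(k,0,2)[0],key=cv2.contourArea)
def rep(c,z):
    P=np.array([plane("top",p[0].astype(float),z) for p in c]);k=(P*1e4).astype(np.float32);r=cv2.minAreaRect(k)
    b=cv2.boxPoints(r)/1e4;e=max((b[1]-b[0],b[2]-b[1]),key=np.linalg.norm)
    print(np.array(r[0])/1e4,np.array(r[1])/1e4,np.arctan(e[1]/e[0]))
rep(cont((h[...,1]>110)&(h[...,2]<130),(352,195,375,240)),.01)
rep(cont((h[...,1]>110)&(h[...,2]<130)|((ti.min(2)>125)&(h[...,1]<50)),(352,180,375,240)),.008)
rep(cont((h[...,1]>118),(120,185,160,243)),.008)
rep(cont((h[...,1]>105),(120,185,160,243)),.008)
cv2.imwrite("pics/b.png",cv2.resize(np.hstack([t[185:250,120:170],t[180:245,340:390]]),None,fx=8,fy=8,interpolation=cv2.INTER_CUBIC))
E
```

```text
cap [0.4682 0.1713] coaster [0.4721 0.1726]
[150.7031 197.3485] [222.8408 251.595 ]
[ 0.4509 -0.3554] [0.0168 0.0828] -0.08451125
[ 0.4508 -0.3561] [0.0169 0.083 ] -0.08451045
[0.4556 0.3204] [0.1512 0.061 ] 0.26325646
[0.4535 0.3194] [0.1582 0.0716] 0.29536757
```

View pics/b.png

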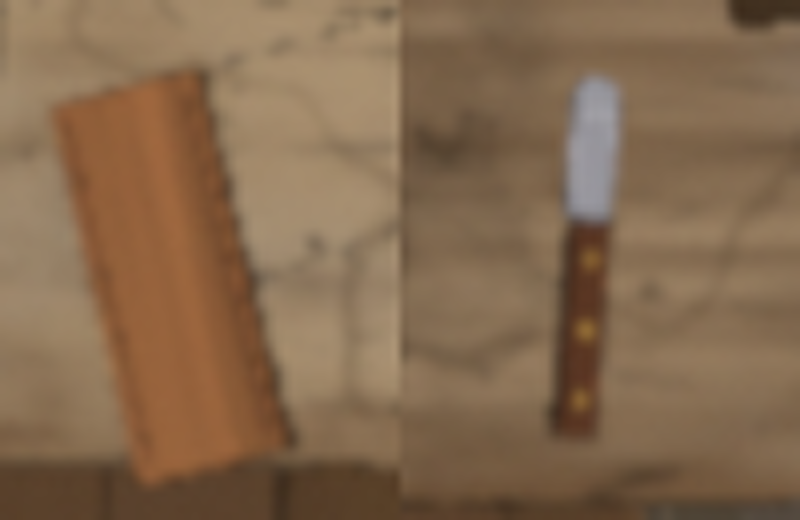

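The board is at about (0.456, 0.3195) with yaw 0.26. The knife handle is centred at (0.451, -0.355) with yaw -0.085 and the blade points to +x. Now turning the tool to the knife.

```bash
python3 -m jog '{"dx": [0,0,0,0,0,0,0,0],"dy": [0,0,0,0,0,0,0,0],"dz": [0.03,0.03,0,0,0,0,0,0],"ax": [0,0,0,0,0,0,0,0],"ay": [0,0,0,0,0,0,0,0],"az": [0.0925,0.0925,0,0,0,0,0,0],"jaw": [0.085,0.085,0.085,0.085,0.085,0.085,0.085,0.085]}'
python3 - <<'E'
from plant import robot
s=robot.sense();print(s["ee_rot"].T@([.465,-.3565,.05]-s["ee_pos"]),s["ee_pos"])
E
```

```text
time_s: 26.23
ee_pos: [0.4781, -0.3467, 0.0982]
ee_rot: [[-0.996, 0.084, 0.002], [0.084, 0.996, -0.001], [-0.002, -0.001, -1.0]]
ft_force: [0.2, -0.8, -0.6]
grip_width: 0.085
grip_force: 0.0
[ 0.01233554 -0.0107756   0.04814588] [ 0.47809928 -0.34672512  0.09815772]
```

```bash
python3 -m jog '{"dx": [0.0123,0,0,0,0,0,0,0],"dy": [-0.0108,0,0,0,0,0,0,0],"dz": [0.03,0.025,0.013,0,0,0,0,0],"ax": [0,0,0,0,0,0,0,0],"ay": [0,0,0,0,0,0,0,0],"az": [0,0,0,0,0,0,0,0],"jaw": [0.085,0.06,0.05,0.04,0.04,0.04,0.04,0.04]}'
python3 -m jog '{"dx": [0,0],"dy": [0,0],"dz": [0,0],"ax": [0,0],"ay": [0,0],"az": [0,0],"jaw": [0.04,0.04]}'
```

```text
time_s: 26.9
ee_pos: [0.4651, -0.3567, 0.0301]
ee_rot: [[-0.996, 0.084, 0.002], [0.084, 0.996, -0.002], [-0.002, -0.001, -1.0]]
ft_force: [0.4, -0.0, -0.1]
grip_width: 0.0401
grip_force: 0.0
time_s: 27.07
ee_pos: [0.4646, -0.3564, 0.0293]
ee_rot: [[-0.996, 0.084, 0.001], [0.084, 0.996, -0.001], [-0.001, -0.001, -1.0]]
ft_force: [0.4, -0.7, 0.4]
grip_width: 0.0402
grip_force: 0.0
```

```bash
python3 -m jog '{"dx": [0,0,0,0,0,0,0,0],"dy": [0,0,0,0,0,0,0,0],"dz": [0.0095,0,0,0,0,0,0,0],"ax": [0,0,0,0,0,0,0,0],"ay": [0,0,0,0,0,0,0,0],"az": [0,0,0,0,0,0,0,0],"jaw": [0.04,0.04,0.04,0.04,0.005,0.005,0.005,0.005]}' 40
python3 -m jog '{"dx": [0,0,0,0],"dy": [0,0,0,0],"dz": [0,0,0,0],"ax": [0,0,0,0],"ay": [0,0,0,0],"az": [0,0,0,0],"jaw": [0.005,0.005,0.005,0.005]}'
```

```text
time_s: 27.73
ee_pos: [0.4643, -0.3563, 0.0193]
ee_rot: [[-0.996, 0.085, 0.0], [0.085, 0.996, -0.0], [-0.0, -0.0, -1.0]]
ft_force: [-0.7, 0.4, 0.0]
grip_width: 0.0149
grip_force: 40.5
time_s: 28.07
ee_pos: [0.4644, -0.3563, 0.0194]
ee_rot: [[-0.996, 0.084, 0.0], [0.084, 0.996, -0.0], [-0.0, -0.0, -1.0]]
ft_force: [-0.9, -1.2, 2.1]
grip_width: 0.0149
grip_force: 40.6
```

```bash
python3 -m jog '{"dx": [0,0,0,0,0.0047,0.0047,0.0047,0.0047],"dy": [0,0,0,0,0.0393,0.0393,0.0393,0.0393],"dz": [-0.03,-0.035,-0.035,-0.03,0,0,0,0],"ax": [0,0,0,0,0,0,0,0],"ay": [0,0,0,0,0,0,0,0],"az": [0,0,0,0,0,0,0,0],"jaw": [0.005,0.005,0.005,0.005,0.005,0.005,0.005,0.005]}'
python3 -m jog '{"dx": [0.0047,0.0047,0.0047,0.0047,0.0047,0.0047,0.0047,0.0047],"dy": [0.0393,0.0393,0.0393,0.0393,0.0393,0.0393,0.0393,0.0393],"dz": [0,0,0,0,0,0,0,0],"ax": [0,0,0,0,0,0,0,0],"ay": [0,0,0,0,0,0,0,0],"az": [0,0,0,0,0,0,0,0],"jaw": [0.005,0.005,0.005,0.005,0.005,0.005,0.005,0.005]}'
python3 -m jog '{"dx": [0.0047,0.0047,0.0047,0.0047,0.0047,0,0,0],"dy": [0.0393,0.0393,0.0393,0.0393,0.0393,0,0,0],"dz": [0,0,0,0,0,0,0,0],"ax": [0,0,0,0,0,0,0,0],"ay": [0,0,0,0,0,0,0,0],"az": [0,0,0,0,0,-0.115,-0.115,-0.115],"jaw": [0.005,0.005,0.005,0.005,0.005,0.005,0.005,0.005]}'
python3 -m jog '{"dx": [0,0,0,0,0,0,0,0],"dy": [0,0,0,0,0,0,0,0],"dz": [0.03,0.03,0,0,0,0,0,0],"ax": [0,0,0,0,0,0,0,0],"ay": [0,0,0,0,0,0,0,0],"az": [0,0,0,0,0,0,0,0],"jaw": [0.005,0.005,0.005,0.005,0.005,0.005,0.005,0.005]}'
python3 - <<'E'
from h import *
s=robot.sense();print(s["ee_rot"].T@([.441,.3155,.03]-s["ee_pos"]),np.arctan2(s["ee_rot"][1,1],s["ee_rot"][0,1])-np.pi/2)
for n in("top","side"):cv2.imwrite(f"pics/{n}10.png",viewer.camera(n)[:,:,::-1])
t=cv2.imread("pics/top10.png");s=cv2.imread("pics/side10.png")
cv2.imwrite("pics/j10.png",np.hstack([cv2.resize(x,(400,400),interpolation=cv2.INTER_CUBIC) for x in(t[165:265,110:210],s[100:200,110:210])]))
E
```

```text
time_s: 28.73
ee_pos: [0.4581, -0.1965, 0.1489]
ee_rot: [[-0.996, 0.086, -0.0], [0.086, 0.996, 0.0], [0.0, 0.0, -1.0]]
ft_force: [0.3, 0.6, 0.1]
grip_width: 0.015
grip_force: 40.2
time_s: 29.4
ee_pos: [0.447, 0.1204, 0.149]
ee_rot: [[-0.996, 0.084, -0.0], [0.084, 0.996, -0.0], [0.0, -0.0, -1.0]]
ft_force: [0.3, -0.9, -0.9]
grip_width: 0.0149
grip_force: 40.2
time_s: 30.07
ee_pos: [0.4403, 0.3172, 0.1483]
ee_rot: [[-0.964, -0.265, -0.001], [-0.265, 0.964, -0.001], [0.002, -0.001, -1.0]]
ft_force: [-0.3, -1.9, -0.1]
grip_width: 0.0146
grip_force: 40.3
time_s: 30.73
ee_pos: [0.4418, 0.3168, 0.0905]
ee_rot: [[-0.966, -0.257, 0.002], [-0.257, 0.966, 0.001], [-0.002, 0.001, -1.0]]
ft_force: [0.5, -0.9, -0.8]
grip_width: 0.0144
grip_force: 40.3
[ 0.00118132 -0.00106751  0.06052617] 0.26026648719226264
```

View pics/j10.png

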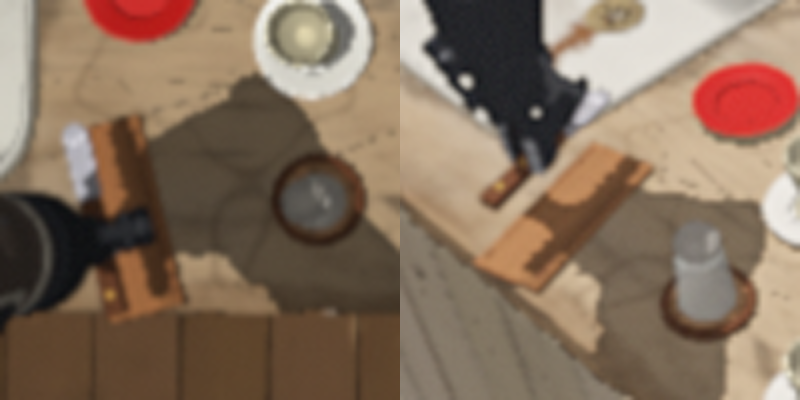

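The knife is held parallel to the board: tip near top crop (73,127), butt near (115,318). Checking its centre.

```bash
python3 - <<'E'
from h import *
T=lambda x,y:(110+(x+.5)/4-.5,165+(y+.5)/4-.5)
S=lambda x,y:(110+(x+.5)/4-.5,100+(y+.5)/4-.5)
t=plane("top",T(73,126),.076);b=plane("top",T(116,319),.08);print(t,b,(t+b)/2,np.linalg.norm(t-b))
t=plane("side",S(205,98),.076);b=plane("side",S(87,202),.077);print(t,b,(t+b)/2,np.linalg.norm(t-b))
# board centre from side: corners
print(np.mean([plane("side",S(*p),.008) for p in((200,144),(256,168),(142,292),(76,263))],0),np.mean([plane("top",T(*p),.008) for p in((91,124),(142,114),(185,302),(112,322))],0))
E
python3 -m jog '{"dx": [0.0012,0,0,0,0,0,0,0],"dy": [-0.001,0,0,0,0,0,0,0],"dz": [0.025,0.015,0.01,0,0,0,0,0],"ax": [0,0,0,0,0,0,0,0],"ay": [0,0,0,0,0,0,0,0],"az": [0,0,0,0,0,0,0,0],"jaw": [0.005,0.005,0.005,0.005,0.005,0.005,0.005,0.005]}'
```

```text
[0.5233979  0.33757301] [0.38714274 0.30285434] [0.45527032 0.32021367] 0.14060887442765402
[0.51796268 0.33162322] [0.39114816 0.30623834] [0.45455542 0.31893078] 0.12933025252660227
[0.45592626 0.31662015] [0.4587248  0.31443132]
time_s: 31.5
ee_pos: [0.4407, 0.3155, 0.0401]
ee_rot: [[-0.966, -0.257, 0.001], [-0.257, 0.966, 0.001], [-0.002, 0.001, -1.0]]
ft_force: [-0.1, -0.0, -0.4]
grip_width: 0.0146
grip_force: 40.3
```

```bash
python3 -m jog '{"dx": [-0.001,0,0,0,0,0],"dy": [0,0,0,0,0,0],"dz": [0.008,0.0043,0,0,0,0],"ax": [0,0,0,0,0,0],"ay": [0,0,0,0,0,0],"az": [0,0,0,0,0,0],"jaw": [0.005,0.005,0.005,0.005,0.005,0.005]}'
python3 -m jog '{"dx": [0,0,0,0,0,0,0,0],"dy": [0,0,0,0,0,0,0,0],"dz": [0,0,0,0,-0.03,-0.035,-0.035,-0.02],"ax": [0,0,0,0,0,0,0,0],"ay": [0,0,0,0,0,0,0,0],"az": [0,0,0,0,0,0,0,0],"jaw": [0.04,0.04,0.04,0.04,0.04,0.04,0.04,0.04]}'
python3 -m jog '{"dx": [0.01,0.01,0.01,0.01,0.01,0.01,0.01,0.01],"dy": [-0.04,-0.04,-0.04,-0.04,-0.04,-0.04,-0.04,-0.04],"dz": [0,0,0,0,0,0,0,0],"ax": [0,0,0,0,0,0,0,0],"ay": [0,0,0,0,0,0,0,0],"az": [0,0,0,0,0,0,0,0],"jaw": [0.04,0.04,0.04,0.04,0.04,0.04,0.04,0.04]}'
python3 -m jog '{"dx": [0,0,0,0,0,0,0,0],"dy": [-0.04,-0.04,-0.04,0,0,0,0,0],"dz": [0,0,0,0,0,0,0,0],"ax": [0,0,0,0,0,0,0,0],"ay": [0,0,0,0,0,0,0,0],"az": [0,0,0,0,0,0,0,0],"jaw": [0.04,0.04,0.04,0.04,0.04,0.04,0.04,0.04]}'
python3 - <<'E'
from h import *
for n in("top","side"):cv2.imwrite(f"pics/{n}11.png",viewer.camera(n)[:,:,::-1])
t=cv2.imread("pics/top11.png");s=cv2.imread("pics/side11.png")
cv2.imwrite("pics/j11.png",np.hstack([cv2.resize(x,(400,400),interpolation=cv2.INTER_CUBIC) for x in(t[165:245,120:200],s[120:220,130:230])]))
E
```

```text
time_s: 32.0
ee_pos: [0.4416, 0.3156, 0.0269]
ee_rot: [[-0.966, -0.258, 0.001], [-0.258, 0.966, 0.001], [-0.001, 0.0, -1.0]]
ft_force: [1.9, 1.3, 2.6]
grip_width: 0.0148
grip_force: 41.2
time_s: 32.67
ee_pos: [0.4418, 0.3158, 0.1504]
ee_rot: [[-0.966, -0.257, 0.003], [-0.257, 0.966, 0.002], [-0.003, 0.001, -1.0]]
ft_force: [1.1, 0.4, -0.0]
grip_width: 0.0402
grip_force: 0.0
time_s: 33.33
ee_pos: [0.4456, -0.0164, 0.1469]
ee_rot: [[-0.966, -0.258, 0.0], [-0.258, 0.966, -0.0], [-0.0, -0.0, -1.0]]
ft_force: [1.0, -0.5, 0.6]
grip_width: 0.0402
grip_force: 0.0
time_s: 34.0
ee_pos: [0.4768, -0.1292, 0.1468]
ee_rot: [[-0.966, -0.259, -0.0], [-0.259, 0.966, 0.0], [0.0, 0.0, -1.0]]
ft_force: [-0.4, -0.4, -0.4]
grip_width: 0.0403
grip_force: 0.0
```

View pics/j11.png

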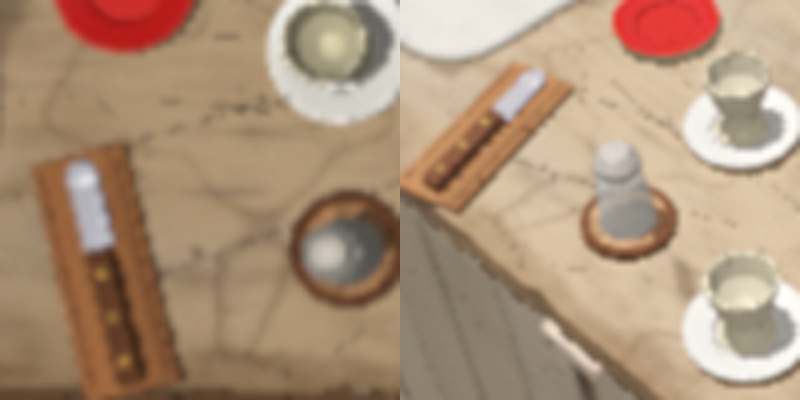

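The knife lies lengthwise and centred on the board, from (82,165) to (131,380) in the top crop. The salt and both cups are upright and in place, so I'm handing in.

```bash
python3 -c "
from plant import robot
print(robot.close_job())"
```

```text
the job is handed in; nothing more can be done
None
```

The breakfast is laid and handed in at about 34 s: an egg cup stands on each white saucer, the salt is on the coaster about 3 mm off centre, the knife lies lengthwise on the board, and the arm never touched the ink bottle or cotton reel.

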